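# Seat the notched platter on the food-bank scale

## Task

The round platter of the counter scale is sitting loosely, turned the wrong way. With a fingertip push it round, either way, by one of its upright studs until the notch in its rim is over the locating key, then press it down at its centre until it is fully home and level on the scale. Do not lift the platter off, and leave everything else standing around and on the scale where it is.

Things in the scene. Friction and masses are not known exactly. Their poses are not given: they have to be found in the camera images.
- scale: Counter scale, fixed to the table: black housing 250 x 260 mm (x, y), flat deck 55 mm above the table. Origin: centre of its footprint at table height, on the platter's vertical axis; z up; +x points from the axis to the locating key; the front with the display faces -x.
- carrier (a joint): Black carrier under the platter (reaches 50 mm from the axis) on a stiff vertical slide; value in m: 0 raised (start), 0.012 fully down, a hard stop. It carries the platter, does not turn, stays at whatever height it is left, and takes about 6 to 11 N of downward push on the platter to move.
- key (a point): Locating key: radial steel bar on the deck, 10 mm wide, rounded top, 70 to 112 mm from the axis. This point: its top, 80 mm from the axis along the scale's +x, 80 mm above the table, 3 mm below the raised platter. At its outer end, outside the rim (98 to 112 mm from the axis), a visible 14 mm square post stands up to 101 mm above the table.
- platter: Loose round aluminium platter, 180 mm across, 8 mm thick, 0.35 to 0.7 kg; a spigot below stands in the carrier's bore (1 mm play), so it turns either way without end and stops when the push stops. Origin: centre of the plate's underside; z up, +x to the notch. 83 mm above the table at the start, 71 mm fully home. Off the key it lands on it after 3 mm.
- notch (a point): Open notch in the platter's rim, 16 mm wide with parallel sides, reaching in from the rim to 66 mm from the axis. This point: middle of the notch, level with the plate's top face, 80 mm from the platter's axis.
- boss (a point): Centre of the top of a low round boss, 40 mm across and 4 mm high, in the middle of the platter (12 mm above the platter's origin): the place to press.
- stud0 (a point): Top centre of one of three equal upright black studs on the platter, 16 mm across and 22 mm high above the plate's top face, 58 mm from the axis; this one is 60 degrees counter-clockwise (seen from above) of the notch.
- stud1 (a point): Top centre of the second such stud, opposite the notch (180 degrees).
- stud2 (a point): Top centre of the third such stud, 60 degrees clockwise of the notch.
- weight: Bystander: small brass check weight, 28 mm across, 36 mm high, loose on a corner of the scale's deck; origin at its underside.
- tin_a: Bystander: tall tin, 74 mm across, 108 mm high, loose on the table beside the scale; origin at its underside.
- tin_b: Bystander: low tin, 84 mm across, 60 mm high, loose on the table on the other side of the scale; origin at its underside.
- jar: Bystander: jar, 72 mm across, 110 mm high; origin at its underside.
- bowl: Bystander: steel weighing bowl, 190 mm across, 55 mm high; origin at its underside.
- carton: Bystander: food carton 60 x 140 x 90 mm high; origin at its underside.

How it is judged:
By the outcome, as a careful person would: the job done as asked, in the order asked, and still so for the second after the job is handed in, with the robot touching nothing.
It also fails if it takes over 48 s, if anything falls off the work surface, if the arm or the gripper's body presses on something with over 40 N, if the wrist force passes 120 N, or if a joint passes its speed limit or range.

## Robot

A 7-joint arm with a two-finger parallel gripper is mounted at the origin on the work surface. World frame = base frame: x ahead of the robot, y to its left, z up, the work surface at z = 0. Lengths are in m, angles in rad, forces in N, time in s.
With the tool pointing down it reaches from about 0.4 to 0.85 m from the base axis. Payload 4.5 kg.
Tool frame: the origin (TCP) lies on the centre line of the jaws, within the pads' length; the fingertips stand r.tip_extent ahead of it and the grasp point (between the pads) is the TCP (r.tip_extent is the distance from the TCP to the fingertips, in m); z points along the fingers, y is the line along which they close (so a half turn about z gives the same grasp; the last joint's range is limited). The gripper opens to 88 mm and grips with 3 to 60 N. Pads are 18 mm wide; open, the fingers measure 123 mm over their backs; the gripper's body (75 mm by 187 mm) begins 45 mm behind the grasp point.
Start: joints at [-1.293, 0.689, -0.195, 1.565, 0.157, 0.902, -0.215], TCP at [0.151, 0.607, 0.258] pointing down, gripper open.
Joint ranges: [-3.01, 3.01], [-0.46, 2.08], [-1.47, 1.51], [0.13, 2.56], [-1, 4.14], [0.04, 2.09], [-2.66, 2.66]. Speed limits (rad/s): [2.57, 2.57, 3.14, 3.14, 3.14, 3.14, 3.14].

## Interface

Orientations are given as a unit quaternion [x, y, z, w].
In Python, from plant import sensors, vision, finish_job, r gives the robot as it stands. The module is installed in compiled form; this text tells all that it offers.
- The arm moves only by the tool step_arm, never from a script. Its argument "steps" is a list of rows, each a list of 2 entries, a list of its own where there are three numbers: the shift along the tool's x, y, z in cm, then the turn, a rotation vector about the tool's x, y, z in degrees. A call has 1 to 12 rows; each row shifts and turns the commanded pose from where the row before left it, along the tool's axes as they then stand; what a row does not reach is not made up. A row lasts 1/8 s, in which the tool goes at most 62.5 mm and 10.7 degrees, less where a joint would pass 70% of its speed; a pose out of reach is approached as far as the arm can. A call with a gripper value outside its range is refused whole. "claw" is the opening, from -1 (shut) to 1 (fully open), set as the call begins (left out, the last holds). The fingers move at their own pace and stop on an object; "grip_force" is the grip in N (left out, the last holds). Time passes only in rows, so rows that do not move let the fingers close. It gives the time, the measured TCP pose, the force, the opening and the grip force at its end, in the units of the state.
- sensors.get_state(): the state, without advancing time (a new reading comes with each control period).
- vision.snapshot(name): name is "side" or "top" or "wrist"; returns a dict with "img" (400x640x3 uint8, red, green, blue), "fx", "fy", "cx", "cy" (pixels), "k1" (the pictures are not rectified: a ray, as slopes to the right and down, at radius r is drawn at 1 + k1 r^2 times it, then the intrinsics apply), "position" and "rotation" of the camera in the world. Camera axes: x right, y down, z forward; pixel columns grow to the right and rows downward; lengths in m; the calibration is good to about 2 mm. A picture is of the moment at which its call begins. There is no depth.
- finish_job(): hands the job in; it is judged then, once.
The state is a dict: "clock": time; "q": joint angles; "qd": joint speeds; "joint_torque": joint torques, N m; "tool_pos": TCP position; "eef_rot": TCP orientation; "contact_force": force on the tool from outside, world axes, zero at the start; "moment": the same for the moment, N m; "opening": opening from 0.0 (shut) to 1.0 (fully open); "finger_force": force on a finger pad.
Only numpy, scipy, OpenCV 4.12 (cv2) and the standard library are available. Lean on these libraries where they do the work, as an engineer would, in place of code of your own. Each camera call takes 0.05 s, during which the arm holds its last target. There are 200 camera calls.

## Working session

There is one attempt and no reset: what is moved stays moved. The work goes in short steps, Python scripts to look and compute and a tool call to move; the robot and the scene stay as the last step left them, time stands still between calls to the robot, and variables do not carry over. Pictures are saved under pics/ and viewed, at most 10 in all, crops included, and the job is handed in when it is done.

Besides the shell and the picture viewer there is one more tool, called after "Call:" as a command line: name --argument value ..., lists and objects as JSON in quotes. step_arm: Moves the arm, as the interface text tells. Its arguments: {"type":"object","properties":{"steps":{"type":"array"},"claw":{"type":"number"},"grip_force":{"type":"number"}},"required":["steps"]}

```bash
mkdir -p pics
cat > h.py <<'E'
import numpy as np, cv2
from plant import sensors, vision, finish_job, r
def snap(n,f):
    s=vision.snapshot(n); cv2.imwrite('pics/'+f,s['img'][:,:,::-1])
    import pickle; pickle.dump(s,open('pics/'+f+'.pkl','wb')); return s
def load(f):
    import pickle; return pickle.load(open('pics/'+f+'.pkl','rb'))
def K(s): return np.array([[s['fx'],0,s['cx']],[0,s['fy'],s['cy']],[0,0,1.]]),np.array([s['k1'],0,0,0,0.])
def pix2z(s,uv,z):
    k,d=K(s); p=cv2.undistortPoints(np.array(uv,float).reshape(-1,1,2),k,d).reshape(-1,2)
    R=np.array(s['rotation']); 
    D=np.c_[p,np.ones(len(p))]@R.T; o=np.array(s['position'])
    return o+D*((z-o[2])/D[:,2])[:,None]
def proj(s,P):
    k,d=K(s); R=np.array(s['rotation']); P=np.array(P,float).reshape(-1,3)
    C=(P-np.array(s['position']))@R
    return cv2.projectPoints(C,np.zeros(3),np.zeros(3),k,d)[0].reshape(-1,2)
E
python3 - <<'E'
from h import *
for n in ('top','side'):
    s=snap(n,n+'1.png'); print(n,s['position'],s['rotation'],s['fx'],s['k1'])
st=sensors.get_state(); print(st['tool_pos'],st['eef_rot'],r.tip_extent,st['opening'],st['clock'])
E
```

```text
top [ 0.41796676 -0.00645367  1.39456953] [-0.69765608  0.71373292 -0.04120377  0.04651412] 510.7971502167273 -0.16288549710068406
side [0.46410684 0.75818244 1.00076347] [-0.04761304  0.93830889 -0.34135813  0.02800098] 387.408314162931 0.025919040375717548
[0.15077881 0.60599923 0.25700448] [ 1.21570210e-01  9.92582507e-01 -8.05006335e-04 -4.85681088e-05] 0.019 1.0010939463427668 0.1
```

View pics/top1.png

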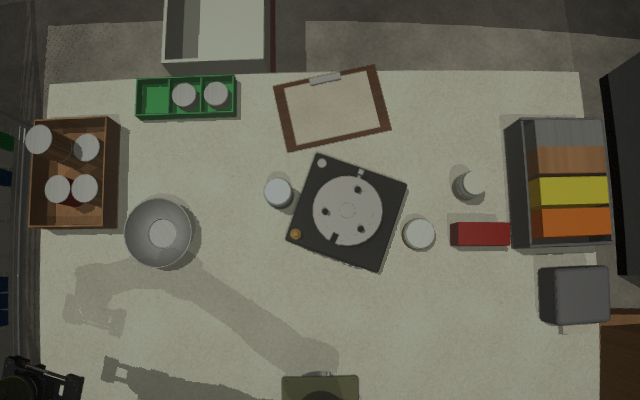

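View pics/side1.png

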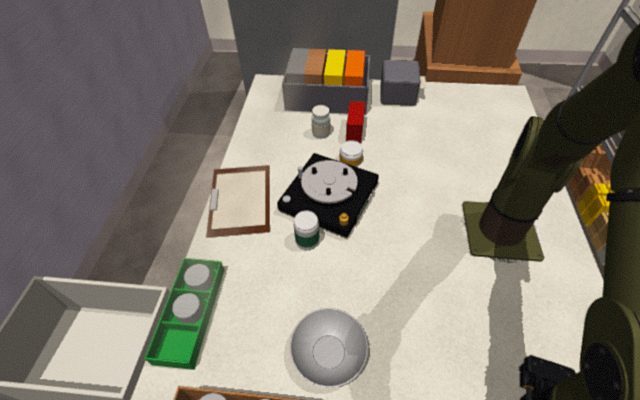

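The top picture shows the scale at (347,211) with the notch near (336,238), the weight at (295,234) and the tins at (278,193) and (419,234). The side picture agrees. The key is not clear yet, so I'll zoom in.

Run:
```python
t=open('h.py').read().replace("R=np.array(s['rotation'])","R=rot(s)").replace("def K(s)","def rot(s):\n    from scipy.spatial.transform import Rotation as Q\n    return Q.from_quat(s['rotation']).as_matrix()\ndef K(s)")
open('h.py','w').write(t)
from h import *
a=load('top1.png')['img'][145:280,260:440,::-1]; b=load('side1.png')['img'][145:245,265:385,::-1]
c=np.hstack([cv2.resize(a,(800*135//270*1,300*1),interpolation=3) if 0 else cv2.resize(a,(720,540),interpolation=3)])
cv2.imwrite('pics/z1.png',c); 
s=load('top1.png'); print(pix2z(s,[[347,211]],.091), pix2z(s,[[320,152],[408,183],[379,272],[286,240]],.055).round(4).tolist())
```

```text
[[ 0.53718606 -0.07974368  0.091     ]] [[0.7004, -0.0144, 0.055], [0.6113, -0.2466, 0.055], [0.3787, -0.1608, 0.055], [0.4679, 0.0801, 0.055]]
```

View pics/z1.png

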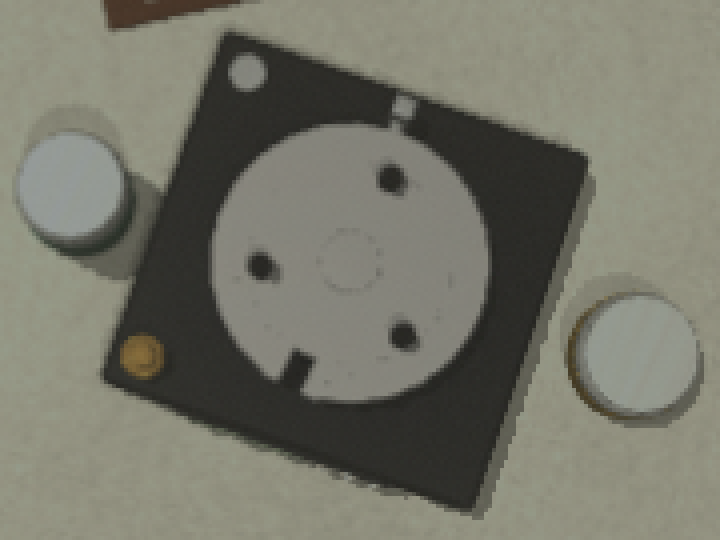

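The zoom shows the key post at (404,107), the notch at (297,372), the studs at (391,179), (403,335) and (261,266), and the boss centre at (350,260).

Run:
```python
from h import *
s=load('top1.png')
f=lambda p,z: pix2z(s,[[260+(p[0]+.5)/4-.5,145+(p[1]+.5)/4-.5]],z)[0]
C=f((350,261),.095); print('C',C)
for n,p,z in [('post',(404,107),.101),('notch',(300,366),.091),('sA',(391,178),.113),('sB',(403,334),.113),('sC',(261,265),.113),('rimL',(210,265),.091),('rimR',(490,265),.091),('rimT',(350,123),.091),('rimB',(350,402),.091),('tinA',(71,185),.108),('tinB',(642,355),.06)]:
    P=f(p,z); d=P-C; print(n,P.round(4),np.hypot(*d[:2]).round(4),np.degrees(np.arctan2(d[1],d[0])).round(1))
from scipy.spatial.transform import Rotation as Q
print(Q.from_quat(sensors.get_state()['eef_rot']).as_matrix().round(3))
```

```text
C [ 0.53969789 -0.07992314  0.095     ]
post [ 0.6376 -0.1173  0.101 ] 0.1048 -20.9
notch [ 0.4736 -0.0463  0.091 ] 0.0741 153.1
sA [ 0.5902 -0.1065  0.113 ] 0.057 -27.7
sB [ 0.4912 -0.1109  0.113 ] 0.0575 -147.5
sC [ 0.5368 -0.0228  0.113 ] 0.0572 92.9
rimL [0.5396 0.0096 0.091 ] 0.0895 90.1
rimR [ 0.5353 -0.17    0.091 ] 0.0902 -92.8
rimT [ 0.6296 -0.0828  0.091 ] 0.0899 -1.9
rimB [ 0.45   -0.0776  0.091 ] 0.0897 178.5
tinA [0.5911 0.0967 0.108 ] 0.184 73.8
tinB [ 0.4764 -0.2721  0.06  ] 0.2023 -108.2
[[-0.97   0.241 -0.   ]
 [ 0.241  0.97  -0.002]
 [-0.    -0.002 -1.   ]]
```

Call:
step_arm --steps '[[[-4, -4.2, 0], [0, 0, 0]], [[-4, -4.2, 0], [0, 0, 0]], [[-4, -4.2, 0], [0, 0, 0]], [[-4, -4.2, 0], [0, 0, 0]], [[-4, -4.2, 0], [0, 0, 0]], [[-4, -4.2, 0], [0, 0, 0]], [[-4, -4.2, 0], [0, 0, 0]], [[-4, -4.2, 0], [0, 0, 0]], [[-4, -4.2, 0], [0, 0, 0]], [[-4, -4.2, 0], [0, 0, 0]], [[-4, -4.2, 0], [0, 0, 0]], [[-2, -2.2, 0], [0, 0, 0]]]' --claw -1

```text
clock: 1.6
tool_pos: [0.4814, 0.0223, 0.2574]
eef_rot: [0.124, 0.992, -0.001, 0.0]
contact_force: [-0.2, 0.7, -0.3]
opening: 0.007
finger_force: 0.0
```

Call:
step_arm --steps '[[[0, 0, 0], [0, 0, -8.8]], [[0, 0, 0], [0, 0, -8.8]], [[0, 0, 0], [0, 0, -8.8]], [[0, 0, 0], [0, 0, -8.8]], [[0, 0, 0], [0, 0, -8.8]], [[0, 0, 0], [0, 0, 0]]]'

```text
clock: 2.35
tool_pos: [0.4802, 0.0257, 0.2574]
eef_rot: [-0.258, 0.966, 0.0, -0.0]
contact_force: [-0.2, 0.5, -0.1]
opening: 0.002
finger_force: 0.0
```

```bash
cat >> h.py <<'E'
def toolerr(x,y,z):
    from scipy.spatial.transform import Rotation as Q
    st=sensors.get_state(); M=Q.from_quat(st['eef_rot']).as_matrix()
    print('yang',np.degrees(np.arctan2(M[1,1],M[0,1])).round(2),'pos',np.array(st['tool_pos']).round(4),'q',np.round(st['q'],2),'F',np.round(st['contact_force'],1),'shift cm',(M.T@(np.array([x,y,z])-st['tool_pos'])*100).round(2),'tilt',M[:2,2].round(3))
E
python3 - <<'E'
from h import *
s=snap('wrist','w1.png'); a=np.radians(120)
toolerr(.5397+.058*np.cos(a),-.080+.058*np.sin(a),.2)
print(proj(s,[[.5397,-.08,.095],[.6376,-.1173,.101]]))
E
```

```text
yang 119.85 pos [0.4803 0.0257 0.2575] q [ 0.18  0.54 -0.51  1.98  0.39  0.72  1.53] F [-0.  -0.4  0.2] shift cm [ 0.12 -6.33  5.74] tilt [-0.001  0.   ]
[[201.29369894 190.52104763]
 [127.621021   254.82678616]]
```

View pics/w1.png

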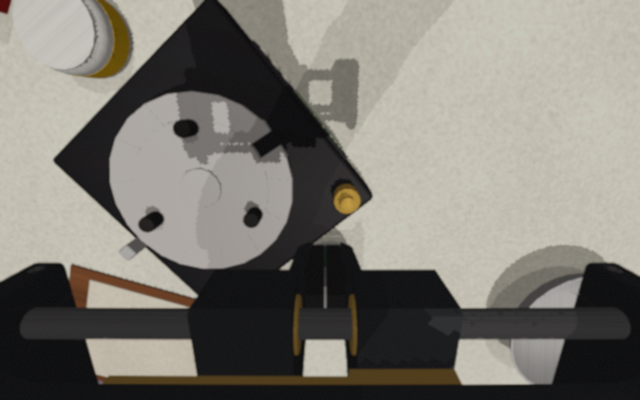

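The wrist view agrees with the estimate: boss at (201,187), notch at (268,143), and nearest stud at (252,216). Moving over the platter and down.

Call:
step_arm --steps '[[[0.1, -3.2, 0], [0, 0, 0]], [[0, -3.1, 0], [0, 0, 0]], [[0, 0, 3], [0, 0, 0]], [[0, 0, 3], [0, 0, 0]], [[0, 0, 2.5], [0, 0, 0]], [[0, 0, 2], [0, 0, 0]], [[0, 0, 1.5], [0, 0, 0]], [[0, 0, 0], [0, 0, 0]], [[0, 0, 0], [0, 0, 0]]]'

```text
clock: 3.52
tool_pos: [0.5115, -0.0291, 0.1382]
eef_rot: [-0.259, 0.966, -0.0, 0.0]
contact_force: [0.7, 0.7, 0.7]
opening: 0.005
finger_force: 0.0
```

Run:
```python
from h import *
a=np.radians(120)
toolerr(.5397+.058*np.cos(a),-.080+.058*np.sin(a),.116)
for d in (8,4): 
  D=np.radians(d); print(d, 5.8*np.sin(D), 5.8*(1-np.cos(D)))
```

```text
yang 120.01 pos [ 0.5115 -0.0291  0.1382] q [ 0.19  0.75 -0.37  2.    0.56  0.48  1.51] F [0.7 0.7 0.7] shift cm [ 0.11 -0.02  2.22] tilt [0.001 0.   ]
8 0.8072039855683795 0.0564452012988919
4 0.40458754771592675 0.014128508493019653
```

Call:
step_arm --steps '[[[0.1, 0, 1.2], [0, 0, 0]], [[0, 0, 1], [0, 0, 0]], [[0, 0, 0], [0, 0, 0]], [[-0.4, -0.014, 0], [0, 0, 4]], [[-0.4, -0.014, 0], [0, 0, 4]], [[-0.4, -0.014, 0], [0, 0, 4]], [[-0.61, -0.032, 0], [0, 0, 6]], [[-0.61, -0.032, 0], [0, 0, 6]], [[0, 0, 0], [0, 0, 0]]]'

```text
clock: 4.65
tool_pos: [0.532, -0.0218, 0.1155]
eef_rot: [-0.053, 0.999, 0.0, -0.001]
contact_force: [-2.8, 1.4, 1.9]
opening: 0.004
finger_force: 1.4
```

Run:
```python
from h import *
a=np.radians(96)
toolerr(.5397+.058*np.cos(a),-.080+.058*np.sin(a),.116)
```

```text
yang 96.12 pos [ 0.532  -0.0218  0.1155] q [ 0.1   0.8  -0.24  1.96  0.42  0.44  1.22] F [-2.8  1.4  1.9] shift cm [-0.16 -0.07 -0.05] tilt [-0.002  0.   ]
```

Call:
step_arm --steps '[[[-0.7, -0.1, 0], [0, 0, 6]], [[-0.81, -0.056, 0], [0, 0, 8]], [[-0.81, -0.056, 0], [0, 0, 8]], [[-0.81, -0.056, 0], [0, 0, 8]], [[-0.81, -0.056, 0], [0, 0, 8]], [[-0.81, -0.056, 0], [0, 0, 8]], [[-0.81, -0.056, 0], [0, 0, 8]], [[-0.81, -0.056, 0], [0, 0, 8]], [[-0.81, -0.056, 0], [0, 0, 8]], [[-0.81, -0.056, 0], [0, 0, 8]], [[-0.81, -0.056, 0], [0, 0, 8]], [[-0.61, -0.032, 0], [0, 0, 6]]]'

```text
clock: 6.15
tool_pos: [0.599, -0.0754, 0.1155]
eef_rot: [0.682, 0.731, 0.001, -0.0]
contact_force: [0.4, 3.3, -1.1]
opening: 0.004
finger_force: 1.3
```

Run:
```python
from h import *
a=np.radians(4)
toolerr(.5397+.058*np.cos(a),-.080+.058*np.sin(a),.116)
s=snap('top','t2.png')
cv2.imwrite('pics/t2z.png',cv2.resize(s['img'][145:280,260:440,::-1],(720,540),interpolation=3))
```

```text
yang 4.01 pos [ 0.599  -0.0754  0.1155] q [-0.02  0.86  0.12  1.75 -0.19  0.54  0.29] F [ 0.4  3.3 -1.1] shift cm [-0.04 -0.14 -0.05] tilt [0.001 0.002]
```

View pics/t2z.png

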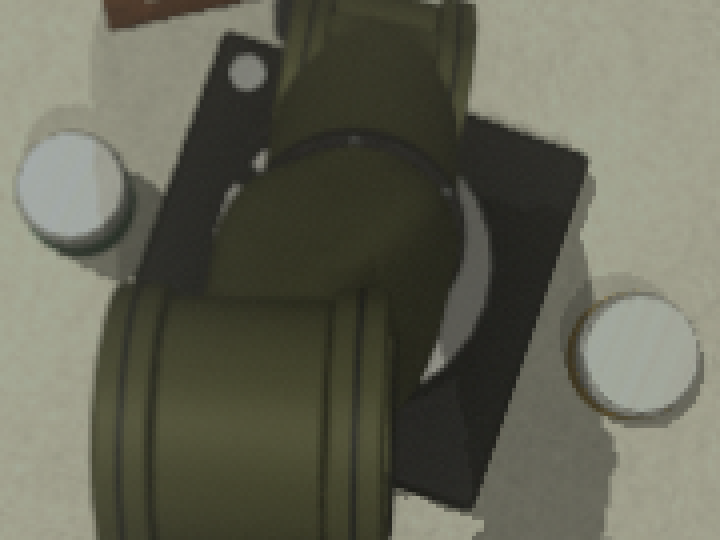

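The top view is blocked by the arm, but the tins are unmoved and the sliver of notch is at about (235,190), roughly where I expected it. Continuing.

Call:
step_arm --steps '[[[-0.75, -0.15, 0], [0, 0, 7]], [[-0.81, -0.1, 0], [0, 0, 8]], [[-0.81, -0.056, 0], [0, 0, 8]], [[-0.81, -0.056, 0], [0, 0, 8]], [[-0.81, -0.056, 0], [0, 0, 8]], [[-0.81, -0.056, 0], [0, 0, 8]], [[-0.81, -0.056, 0], [0, 0, 8]], [[-0.61, -0.032, 0], [0, 0, 6]], [[-0.3, -0.008, 0], [0, 0, 3]], [[0, 0, 0], [0, 0, 0]]]'

```text
clock: 7.45
tool_pos: [0.5685, -0.1314, 0.1158]
eef_rot: [0.966, 0.26, 0.0, 0.0]
contact_force: [1.6, 1.0, -1.0]
opening: 0.01
finger_force: 1.0
```

Run:
```python
from h import *
a=np.radians(-60)
toolerr(.5397+.058*np.cos(a),-.080+.058*np.sin(a),.116)
s=snap('wrist','w2.png')
snap('side','s2.png')
```

```text
yang -59.83 pos [ 0.5685 -0.1314  0.1158] q [-0.07  0.88  0.38  1.82 -0.58  0.56 -0.35] F [ 1.6  1.  -1. ] shift cm [ 0.08 -0.09 -0.02] tilt [ 0.001 -0.   ]
```

View pics/w2.png

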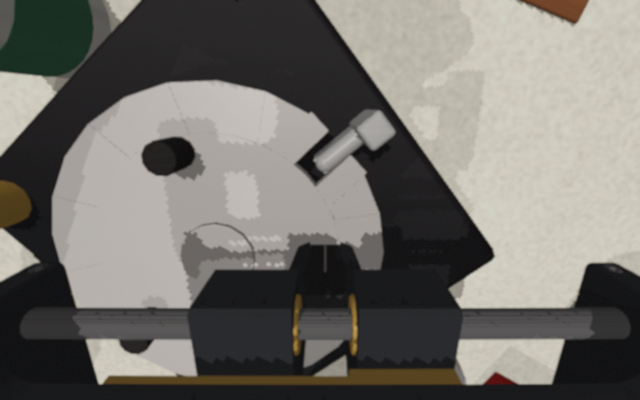

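The wrist view shows the key lying inside the notch, toward its lower-right side (notch inner end (308,170), post (375,130)). Overlaying the predicted notch and key to measure the rest.

Run:
```python
from h import *
s=load('w2.png'); x0,y0=280,90; f=5
im=cv2.resize(s['img'][y0:y0+110,x0:x0+140,::-1],None,fx=f,fy=f,interpolation=3)
C=np.array([.5397,-.08])
def line(a,rs,w,z,col):
    a=np.radians(a);u=np.array([np.cos(a),np.sin(a)]);n=np.array([-u[1],u[0]])
    P=proj(s,[[*(C+u*rs[0]+n*w),z],[*(C+u*rs[1]+n*w),z]])
    p=((P-[x0,y0]+.5)*f).astype(int); cv2.line(im,tuple(map(int,p[0])),tuple(map(int,p[1])),col,1)
for w in(-.008,.008): line(-17.8,(.066,.09),w,.091,(0,255,0))
for w in(-.005,.005): line(-21,(.070,.098),w,.079,(0,0,255))
cv2.imwrite('pics/w2z.png',im)
```

```text
(no output)
```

View pics/w2z.png

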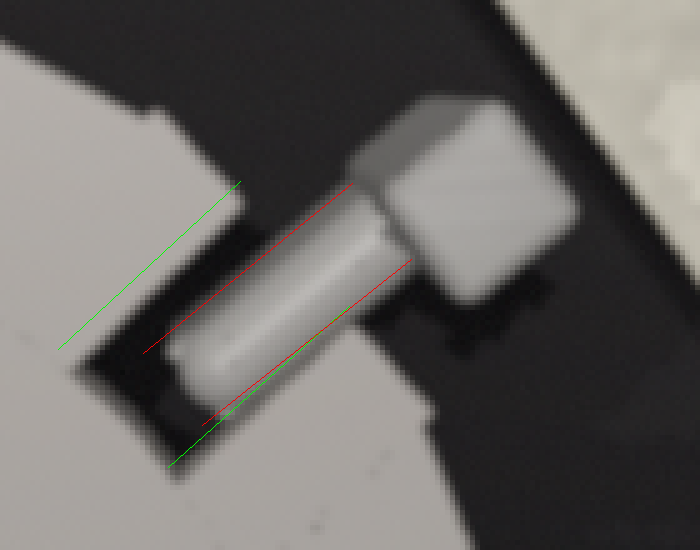

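The predicted and seen offsets agree, leaving about 3.3° clockwise to go.

Call:
step_arm --steps '[[[-0.17, -0.03, 0], [0, 0, 1.6]], [[-0.17, -0.03, 0], [0, 0, 1.7]], [[0, 0, 0], [0, 0, 0]], [[0, 0, 0], [0, 0, 0]], [[0.4, 0, 0], [0, 0, 0]], [[0, 0, -2], [0, 0, 0]], [[0, 0, -3], [0, 0, 0]], [[0, 0, -3], [0, 0, 0]], [[0, 0, 0], [0, 0, 0]]]'

```text
clock: 8.68
tool_pos: [0.5689, -0.1312, 0.1975]
eef_rot: [0.973, 0.231, 0.001, 0.001]
contact_force: [0.5, -0.8, -0.4]
opening: 0.001
finger_force: 0.0
```

Run:
```python
from h import *
toolerr(.5397,-.080,.16)
s=snap('wrist','w3.png'); np.set_printoptions(suppress=True)
P=proj(s,[[.5397+.08*np.cos(-.3665),-.08+.08*np.sin(-.3665),.091]])[0]; print(P)
x0,y0=(P-[70,55]).astype(int); f=5
im=cv2.resize(s['img'][max(y0,0):y0+110,max(x0,0):x0+140,::-1],None,fx=f,fy=f,interpolation=3)
C=np.array([.5397,-.08])
def line(a,rs,w,z,col):
    a=np.radians(a);u=np.array([np.cos(a),np.sin(a)]);n=np.array([-u[1],u[0]])
    P=proj(s,[[*(C+u*rs[0]+n*w),z],[*(C+u*rs[1]+n*w),z]])
    p=((P-[x0,y0]+.5)*f).astype(int); cv2.line(im,tuple(map(int,p[0])),tuple(map(int,p[1])),col,1)
for w in(-.008,.008): line(-21,(.066,.09),w,.091,(0,255,0))
for w in(-.005,.005): line(-21,(.070,.098),w,.079,(0,0,255))
cv2.imwrite('pics/w3z.png',im)
```

```text
yang -63.26 pos [ 0.5689 -0.1312  0.1975] q [-0.13  0.77  0.5   1.78 -0.52  0.73 -0.46] F [ 0.5 -0.8 -0.4] shift cm [-0.31 -5.9   3.73] tilt [ 0.003 -0.001]
[323.0326237  142.18547907]
```

View pics/w3z.png

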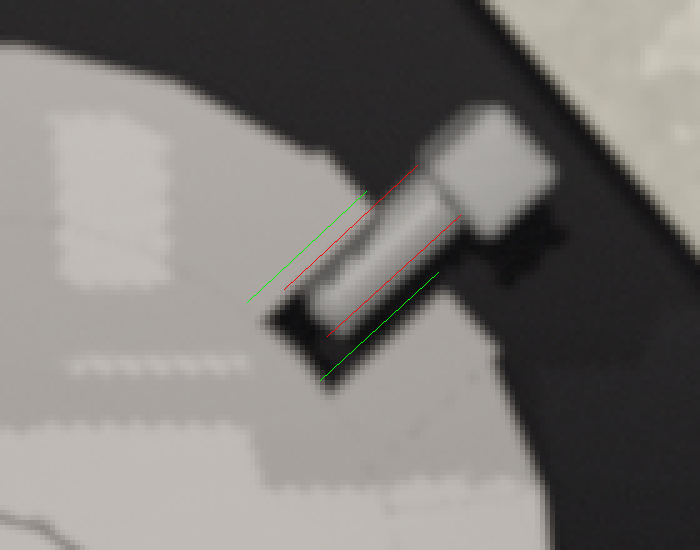

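The notch is now centred on the key to within about 0.6 mm, with the overlay offset common to both. Moving over the boss and pressing.

Call:
step_arm --steps '[[[-0.15, -3, 0], [0, 0, 0]], [[-0.16, -2.9, 0], [0, 0, 0]], [[0, 0, 3], [0, 0, 0]], [[0, 0, 2.5], [0, 0, 0]], [[0, 0, 1.5], [0, 0, 0]], [[0, 0, 0], [0, 0, 0]], [[0, 0, 0], [0, 0, 0]]]'

```text
clock: 9.6
tool_pos: [0.5392, -0.0799, 0.1261]
eef_rot: [0.973, 0.231, 0.0, 0.0]
contact_force: [0.2, -0.3, 0.6]
opening: 0.0
finger_force: 0.0
```

```bash
python3 -c "
from h import *
toolerr(.5397,-.080,.102)"
```

```text
yang -63.29 pos [ 0.5392 -0.0799  0.1261] q [-0.16  0.83  0.39  1.94 -0.63  0.5  -0.43] F [ 0.2 -0.3  0.6] shift cm [0.04 0.03 2.41] tilt [ 0.001 -0.   ]
```

Call:
step_arm --steps '[[[0.04, 0.03, 0.6], [0, 0, 0]], [[0, 0, 0.4], [0, 0, 0]], [[0, 0, 0.2], [0, 0, 0]], [[0, 0, 0.2], [0, 0, 0]], [[0, 0, 0.2], [0, 0, 0]], [[0, 0, 0.2], [0, 0, 0]], [[0, 0, 0], [0, 0, 0]]]'

```text
clock: 10.48
tool_pos: [0.5395, -0.0796, 0.1081]
eef_rot: [0.973, 0.231, 0.0, -0.0]
contact_force: [-0.9, 1.1, 3.8]
opening: 0.002
finger_force: 2.5
```

Already 6 mm down, past the 3 mm at which it would have landed on the key. Continuing down.

Call:
step_arm --steps '[[[0, 0, 0.2], [0, 0, 0]], [[0, 0, 0.2], [0, 0, 0]], [[0, 0, 0.2], [0, 0, 0]], [[0, 0, 0.1], [0, 0, 0]], [[0, 0, 0], [0, 0, 0]], [[0, 0, 0], [0, 0, 0]]]'

```text
clock: 11.22
tool_pos: [0.5395, -0.0796, 0.1024]
eef_rot: [0.973, 0.231, 0.001, -0.0]
contact_force: [-3.5, 2.3, 18.1]
opening: 0.006
finger_force: 8.6
```

Call:
step_arm --steps '[[[0, 0, 0.1], [0, 0, 0]], [[0, 0, 0.1], [0, 0, 0]], [[0, 0, 0], [0, 0, 0]], [[0, 0, 0], [0, 0, 0]]]'

```text
clock: 11.72
tool_pos: [0.5395, -0.0796, 0.1023]
eef_rot: [0.973, 0.231, 0.001, -0.001]
contact_force: [-7.1, 3.2, 34.6]
opening: 0.007
finger_force: 17.6
```

Hard stop: the force doubled and the tip did not move. Lifting off and checking.

Call:
step_arm --steps '[[[0, 0, -0.3], [0, 0, 0]], [[0, 0, -1], [0, 0, 0]], [[0, 0, -3], [0, 0, 0]], [[0, 0, -4], [0, 0, 0]], [[0, 0, -4], [0, 0, 0]], [[0, 4, 0], [0, 0, 0]], [[0, 4, 0], [0, 0, 0]], [[0, 0, 0], [0, 0, 0]]]'

```text
clock: 12.72
tool_pos: [0.576, -0.1549, 0.2221]
eef_rot: [0.973, 0.229, 0.0, 0.002]
contact_force: [-0.1, 0.9, -0.1]
opening: 0.003
finger_force: 0.0
```

Run:
```python
from h import *
toolerr(.5397,-.080,.102)
s=snap('wrist','w4.png'); b=snap('side','s4.png')
z=cv2.resize(b['img'][145:245,265:385,::-1],(480,400),interpolation=3)
cv2.imwrite('pics/f.png',np.vstack([np.hstack([s['img'][:300,:400,::-1],cv2.resize(z,(360,300))])]))
```

```text
yang -63.51 pos [ 0.576  -0.1549  0.2221] q [-0.11  0.75  0.53  1.72 -0.5   0.81 -0.45] F [-0.1  0.9 -0.1] shift cm [ 0.1  -8.37 11.98] tilt [ 0.001 -0.003]
```

View pics/f.png

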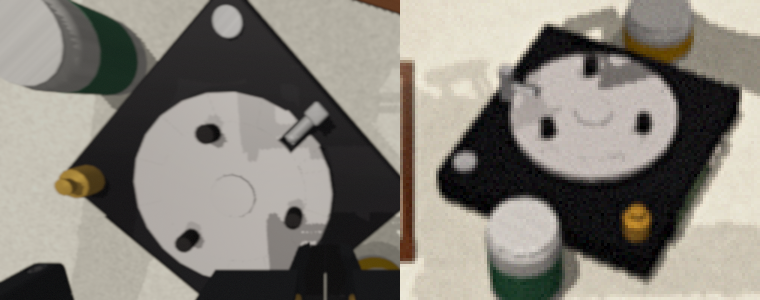

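The key now stands up through the notch at (300,130), the platter is low and level, and the bystanders are where they were. Handing in.

```bash
python3 -c "
from h import *
print(finish_job())"
```

```text
the job is handed in; nothing more can be done
None
```

The platter is turned clockwise so its notch is over the key, pressed fully home against the hard stop and sitting level; nothing else appears to have moved, and the job was handed in at about 13 s.

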